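Thread a tanged compression spring onto a spring rod in the bench vise

ROBOT

A 7-joint arm with a two-finger parallel gripper is mounted at the origin on the work surface. World frame = base frame: x ahead of the robot, y to its left, z up, the work surface at z = 0. Lengths are in m, angles in degrees, forces in N, time in s.
With the tool pointing down it reaches from about 0.4 to 0.9 m from the base axis. Payload 5.5 kg.
Tool frame: the origin (TCP) lies on the centre line of the jaws, within the pads' length; the fingertips stand 22 mm ahead of it and the grasp point (between the pads) lies 3 mm ahead of it; z points along the fingers, y is the line along which they close (so a half turn about z gives the same grasp; the last joint's range is limited). The gripper opens to 92 mm and grips with 3 to 60 N. Pads are 19 mm wide; open, the fingers measure 130 mm over their backs; the gripper's body (75 mm by 190 mm) begins 47 mm behind the grasp point.
Start: joints at [82.517, 28.699, -24.465, 88.831, 12.651, 65.22, -12.049], TCP at [0.249, -0.6, 0.249] pointing down, gripper open.
Joint ranges: [-164.97, 164.97], [-17.58, 116.51], [-87.97, 89.64], [11.32, 138.91], [-80.73, 260.73], [10.89, 115.49], [-147.41, 147.41]. Speed limits (degrees/s): [147.25, 147.25, 180, 180, 180, 180, 180].

INTERFACE

Orientations are given as a 3x3 rotation matrix whose columns are the frame's x, y, z axes.
In Python, from plant import observe, grab_frame, manip gives the robot as it stands.
- The arm moves only by the shell command python3 -m inch 'ROWS'. ROWS is JSON, a list that holds one entry, the list of rows, each a list of 7 numbers: the shift along the tool's x, y, z in units of 0.8 m (1.0 is 0.8 m), then the turn, a rotation vector about the tool's x, y, z in units of 360 degrees (1.0 is 360 degrees), then the finger opening in mm, from 0 to 91.8. A call has exactly 8 rows; each row is the pose to reach, as a shift and turn from the pose commanded when the call began, along the tool's axes at that moment, turning the shorter way round; what a row does not reach only later rows make up. A row lasts 1/10 s, in which the tool goes at most 50 mm and 8.59 degrees, less where a joint would pass 70% of its speed; a pose out of reach is approached as far as the arm can. A call with a number of a shift or a turn outside -1 to 1 is refused whole. A call with a gripper value outside its range is refused whole. The fingers move at their own pace and stop on an object; the grip force is fixed at half the most. Time passes only in rows, so rows that repeat a pose let the fingers close, or fill a call up. It gives the time, the measured TCP pose, the force, the opening and the grip force at its end, in the units of the state.
- observe(): the state, without advancing time (a new reading comes with each control period).
- grab_frame(name): name is "scene" or "top"; returns a dict with "color" (384x512x3 uint8, red, green, blue), "depth" (384x512 float32, m along the optical axis (not along the pixel's ray), 0 where there is no reading), "camera_matrix" (3x3 intrinsics, pixels), "k1" (the pictures are not rectified: a ray, as slopes to the right and down, at radius r is drawn at 1 + k1 r^2 times it, then the intrinsics apply), "R" (3x3) and "t" (3): a world point X has camera coordinates R X + t. Camera axes: x right, y down, z forward; pixel columns grow to the right and rows downward; lengths in m; the calibration is good to about 2 mm. A picture is of the moment at which its call begins.
- manip.hand_in(): hands the job in; it is judged then, once.
The state is a dict: "time_s": time; "joint_positions": joint angles; "dq": joint speeds; "joint_torque": joint torques, N m; "eef_pos": TCP position; "tcp_rot": TCP orientation; "contact_force": force on the tool from outside, world axes, zero at the start; "torque": the same for the moment, N m; "gripper_width": finger opening in m; "finger_force": force on a finger pad.
Only numpy, scipy, OpenCV 4.12 (cv2) and the standard library are available. Lean on these libraries where they do the work, as an engineer would, in place of code of your own. Each camera call takes 0.05 s, during which the arm holds its last target. There are 200 camera calls.

TASK

Take the long coil spring from the tray and thread it, bent-in wire end downwards, over the rod that stands in the vise. The bent-in end snags on each of the two notched collars, so lean on it only lightly and twist a little until it drops through the notch, and do not force it. Leave the spring standing loose and upright, fully home on the rod's shoulder, and leave the brass sleeve and the screwdriver where they are.

Things in the scene. Friction and masses are not known exactly. Their poses are not given: they have to be found in the camera images.
- spring: steel compression spring standing upright in the tray: 34 mm outside, 27 mm inside diameter, 80 mm long, 3.5 mm wire, about 110 g. Origin: centre of its lower end; z up along its axis; +x towards its tang. Its middle coils give way axially by 0.5 N per mm up to 15 mm; then it is solid. Twisting the top twists the whole spring.
- spring_tang (a point): tip of the tang: the end of the spring's lowest coil, 3.5 mm thick, bent radially inwards to 7 mm from the axis, at the very bottom of the spring. At the start it points away from the robot, within 45 degrees.
- spring_grip (a point): on the spring's axis, 62.5 mm above its lower end: the middle of its top 35 mm, which do not yield and are the place to grip it, at any angle round the axis.
- rod: fixed steel spring rod, upright in the vise jaws, 10 mm thick. Origin: centre of the top face of its 38 mm wide shoulder, 120 mm above the bench, on which the spring must come to stand; z up along the rod; +x points away from the vise's screw handle. Do not press or twist the spring against the rod or its collars with more than 20 N.
- rod_tip (a point): blunt conical tip of the rod, on its axis, 65 mm above the shoulder.
- high_collar (a point): centre of the top face of the upper collar, 40 mm above the shoulder: 22 mm across, 8 mm thick, fixed on the rod. The tang passes only through its one notch, 6 mm wide and open in to the rod. The notch faces 12 to 46 degrees to one side or the other of the rod's +x; its angle is not reported and must be found by twisting (or seen).
- low_collar (a point): centre of the top face of the lower collar, 20 mm above the shoulder: same as the upper collar, but its notch faces its own way, not in line with the upper one, again 12 to 46 degrees to one side or the other of the rod's +x, and not reported.
- vise: blue bench vise fixed to the bench, about 245 mm long with the screw and 170 mm wide at the bolted lugs, jaw tops 99 mm high. Origin on the bench under the rod's axis; +x points away from its screw handle, +y along the jaws.
- tray: fixed grey steel parts tray 170 x 200 x 18 mm with 4 mm walls and floor. Origin: centre of its underside.
- sleeve: brass sleeve 28 mm across and 30 mm high, standing in the tray: a bystander to be left alone. Origin: centre of its underside.
- screwdriver: 200 mm screwdriver lying on the bench: a bystander to be left alone. Origin: under its middle.

How it is judged (in metres and radians):
At the end, for the whole second after the job is handed in: The spring stands on the rod's shoulder with its bent-in end down: its lower end within 2.5 mm of the shoulder face and within 6 mm of the rod's axis, its axis within 0.06 rad of vertical, at rest (z of spring in the frame of rod between -0.0025 and 0.0025 m and horizontal distance between spring and rod below 0.006 m and angle between spring's own z axis and vertical below 0.06 rad and linear speed of spring below 0.01 m/s); the robot touches nothing.
It fails at once if the spring is pressed or twisted against the rod or its collars with more than 20 N (contact force between spring and rod above 20 N).
It fails at once if the brass sleeve is moved by more than 20 mm (distance of sleeve from where it was at the start of the episode above 0.02 m).
It fails at once if the screwdriver is moved by more than 30 mm (distance of screwdriver from where it was at the start of the episode above 0.03 m).
It also fails if it takes over 67 s, if anything falls off the work surface, if the arm or the gripper's body presses on something with over 40 N, if the wrist force passes 120 N, or if a joint passes its speed limit or range.

## Working session

There is one attempt and no reset: what is moved stays moved. The work goes in short steps, Python scripts to look and compute and a shell command to move; the robot and the scene stay as the last step left them, time stands still between calls to the robot, and variables do not carry over. Pictures are saved under pics/ and viewed, at most 10 in all, crops included, and the job is handed in when it is done.

```bash
mkdir -p pics; ls
cat > h.py <<'E'
import numpy as np, cv2
from plant import observe, grab_frame, manip
def save(n,f): cv2.imwrite(f'pics/{n}.png',f['color'][:,:,::-1]); np.savez(f'pics/{n}.npz',**{k:v for k,v in f.items()})
def ray(f,u,v):
    K=f['camera_matrix']; x=(u-K[0,2])/K[0,0]; y=(v-K[1,2])/K[1,1]
    p=cv2.undistortPoints(np.array([[[u,v]]],float),K,np.array([f['k1'],0,0,0.]))[0,0]
    R=f['R'];return -R.T@f['t'], R.T@np.array([p[0],p[1],1])
def onz(f,u,v,z):
    c,d=ray(f,u,v); return c+d*(z-c[2])/d[2]
def atd(f,u,v):
    c,d=ray(f,u,v); return c+d*f['depth'][int(v),int(u)]
def proj(f,X):
    return cv2.projectPoints(np.array([X],float),cv2.Rodrigues(f['R'])[0],f['t'],f['camera_matrix'],np.array([f['k1'],0,0,0.]))[0][0,0]
E
python3 - <<'E'
from h import *
for n in('scene','top'):
    f=grab_frame(n); save(n,f); print(n,(-f['R'].T@f['t']).round(3),f['k1'],f['camera_matrix'][0,0])
o=observe();print(o['tcp_rot'],o['time_s'],o['contact_force'],o['gripper_width'])
E
```

```text
pics
scene [1.103 0.315 0.775] -0.09026911865402976 399.46338865232383
top [0.434 0.021 1.018] -0.09020517308989909 428.3769160388176
[[ 9.23455812e-01  3.83704340e-01 -5.85800751e-04]
 [ 3.83704773e-01 -9.23454291e-01  1.67923956e-03]
 [ 1.03371290e-04 -1.77547808e-03 -9.99998418e-01]] 0.1 [-0.16790481 -0.49311817  0.59904776] 0.09192497689987521
```

View pics/scene.png

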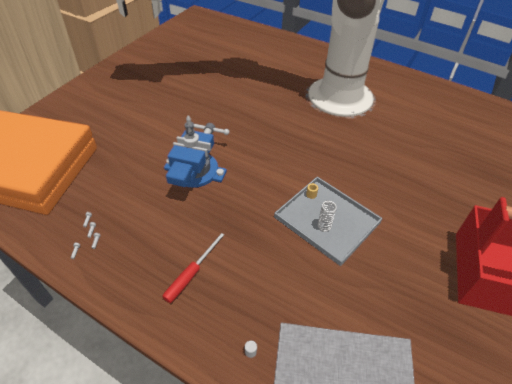

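View pics/top.png

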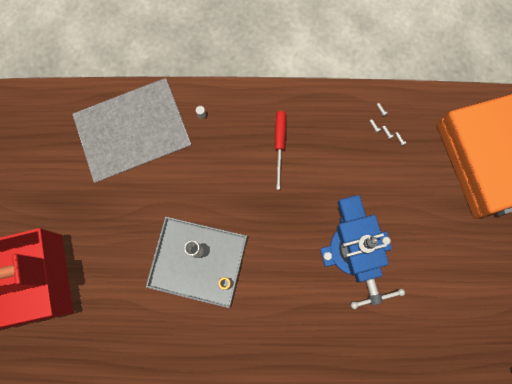

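The scene view shows the rod and vise near (190,130), the spring at (327,215) and the sleeve at (313,190). In the top view the spring is at (192,248), the sleeve at (225,283), and the rod at (372,240). I'll zoom into all of these in one picture.

Run:
```python
from h import *
L=dict
a=cv2.imread('pics/top.png');b=cv2.imread('pics/scene.png')
def c(i,u,v,s=25): return cv2.resize(i[v-s:v+s,u-s:u+s],(390,290) if 0 else (300,300),interpolation=cv2.INTER_CUBIC)
out=np.vstack([np.hstack([c(a,197,250),c(a,370,243)]),np.hstack([c(b,327,212),c(b,191,137)])])
cv2.imwrite('pics/zoom.png',out)
for n,pts in(('top',[(192,248),(372,240),(225,283)]),('scene',[(327,205),(190,119),(313,187)])):
    f=np.load(f'pics/{n}.npz')
    for p in pts: print(n,p,atd(f,*p).round(4))
```

```text
top (192, 248) [0.5286 0.1853 0.007 ]
top (372, 240) [ 0.5324 -0.197   0.1781]
top (225, 283) [0.4486 0.1051 0.0042]
scene (327, 205) [0.512  0.1674 0.0679]
scene (190, 119) [ 0.3623 -0.3481  0.0004]
scene (313, 187) [0.4396 0.1033 0.024 ]
```

View pics/zoom.png

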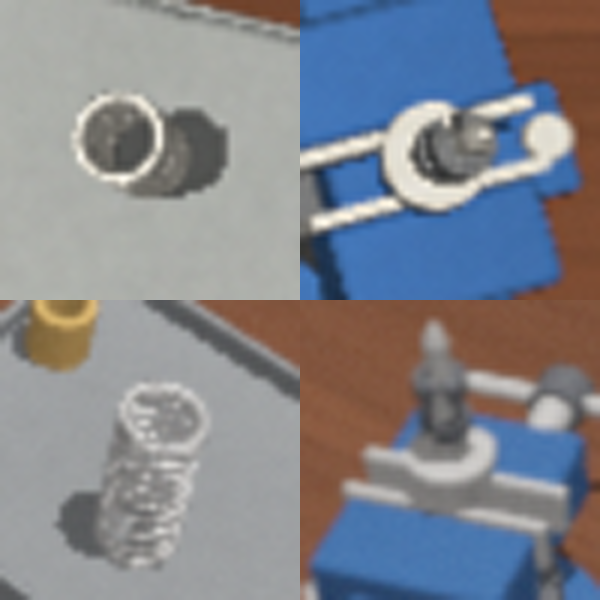

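Run:
```python
from h import *
T=np.load('pics/top.npz');S=np.load('pics/scene.npz');d=.4
def tri(p,q):
    c1,a=ray(T,*p);c2,b=ray(S,*q); s=np.linalg.lstsq(np.c_[a,-b],c2-c1,rcond=None)[0]
    return (c1+a*s[0]).round(4),(c2+b*s[1]).round(4)
P=[('springtop',(191.1,247.4),(328.8,205.8),.084),('tip',(373.8,239.6),(187.9,115.3),.185),('shoulder',(367.3,243.4),(190.6,136.9),.12)]
for n,p,q,z in P: print(n,onz(T,*p,z).round(4),onz(S,*q,z).round(4),tri(p,q))
a=onz(T,351,205,.08);b=onz(T,375,298,.08);v=a-b;print('rod x yaw',np.degrees(np.arctan2(v[1],v[0])))
# jaw lines yaw (white jaws): 
a=onz(T,345,245.5,.099);b=onz(T,384,234,.099);v=a-b;print('jaw yaw',np.degrees(np.arctan2(v[1],v[0])))
for i in range(3): pass
import sys
g=cv2.imread('pics/top.png')
out=np.vstack([cv2.resize(x,(800,300),interpolation=cv2.INTER_CUBIC) for x in [np.hstack([g[238:260,176:206],g[228:250,360:390]]),]])
b=cv2.imread('pics/scene.png');x=np.hstack([b[112:145,174:210],b[198:231,312:348]])
o2=cv2.resize(x,(800,300),interpolation=cv2.INTER_CUBIC)
o=np.vstack([out,o2]);o=cv2.LUT(o,(255*(np.arange(256)/255)**.6).astype(np.uint8));cv2.imwrite('pics/z2.png',o)
```

```text
springtop [0.5226 0.1748 0.084 ] [0.5254 0.1751 0.084 ] (array([0.5229, 0.1752, 0.0814]), array([0.5231, 0.1746, 0.0813]))
tip [ 0.5324 -0.1989  0.185 ] [ 0.5303 -0.2028  0.185 ] (array([ 0.5321, -0.1982,  0.1874]), array([ 0.5332, -0.2002,  0.188 ]))
shoulder [ 0.532  -0.2018  0.12  ] [ 0.5327 -0.2012  0.12  ] (array([ 0.5321, -0.202 ,  0.1192]), array([ 0.532 , -0.2018,  0.1192]))
rod x yaw 12.805919453102797
jaw yaw 106.57691692811372
```

View pics/z2.png

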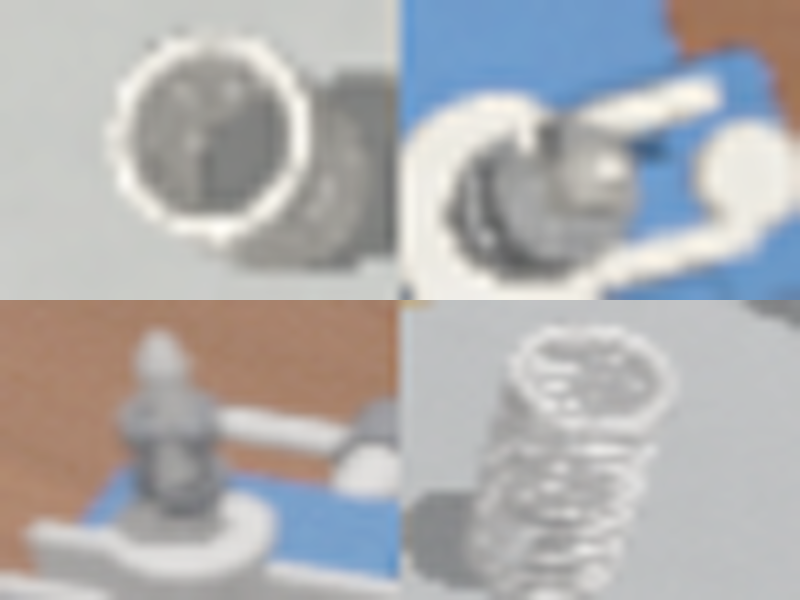

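Top-left is the spring ring, with faint bright spots inside near (180,90) and (235,95). Top-right is the collar, with a dark patch at its upper edge near (545,135) that may be the notch. The next script projects the candidate angles into the picture to compare.

Run:
```python
from h import *
T=np.load('pics/top.npz');S=np.load('pics/scene.npz')
g=lambda F:F['color'].astype(int).sum(2)//3
def val(F,X):
    u,v=proj(F,X); return int(cv2.remap(g(F).astype(np.float32),np.float32([[u]]),np.float32([[v]]),cv2.INTER_LINEAR)[0,0])
rod=np.array([.532,-.2012]);sp=np.array([.5235,.175])
for nm,z,F in(('highT',.160,T),('highS side',.156,S),('lowS side',.136,S)):
    print(nm)
    for r in((.007,.009) if F is T else (.011,)):
        print(r,[(y,val(F,[*(rod+r*np.array([np.cos(np.radians(y)),np.sin(np.radians(y))])),z])) for y in range(-60,100,8)])
print('tang')
for r in(.008,.010):
    print(r,[(y,val(T,[*(sp+r*np.array([np.cos(np.radians(y)),np.sin(np.radians(y))])),.0075])) for y in range(-72,80,8)])
# spring centre at bottom & top of collar in z2 coords
for X in([*rod,.16],[*rod,.185]): u,v=proj(T,X);print('collar',(u-360)*13.33+400,(v-228)*13.64)
for X in([*sp,.0075],[*sp,.084]): u,v=proj(T,X);print('spr',(u-176)*13.33,(v-238)*13.64)
```

```text
highT
0.007 [(-60, 185), (-52, 163), (-44, 145), (-36, 135), (-28, 127), (-20, 120), (-12, 113), (-4, 104), (4, 85), (12, 71), (20, 84), (28, 97), (36, 123), (44, 131), (52, 125), (60, 116), (68, 110), (76, 113), (84, 117), (92, 119)]
0.009 [(-60, 158), (-52, 144), (-44, 125), (-36, 128), (-28, 127), (-20, 124), (-12, 116), (-4, 104), (4, 89), (12, 87), (20, 98), (28, 149), (36, 201), (44, 174), (52, 131), (60, 107), (68, 103), (76, 103), (84, 108), (92, 109)]
highS side
0.011 [(-60, 103), (-52, 98), (-44, 94), (-36, 88), (-28, 81), (-20, 79), (-12, 76), (-4, 73), (4, 73), (12, 82), (20, 98), (28, 107), (36, 109), (44, 99), (52, 86), (60, 72), (68, 73), (76, 75), (84, 81), (92, 86)]
lowS side
0.011 [(-60, 84), (-52, 86), (-44, 90), (-36, 90), (-28, 90), (-20, 91), (-12, 93), (-4, 95), (4, 92), (12, 86), (20, 78), (28, 73), (36, 72), (44, 74), (52, 77), (60, 80), (68, 91), (76, 104), (84, 125), (92, 139)]
tang
0.008 [(-72, 113), (-64, 117), (-56, 124), (-48, 150), (-40, 184), (-32, 224), (-24, 203), (-16, 151), (-8, 112), (0, 92), (8, 77), (16, 78), (24, 80), (32, 80), (40, 80), (48, 81), (56, 81), (64, 81), (72, 82)]
0.01 [(-72, 108), (-64, 104), (-56, 105), (-48, 113), (-40, 125), (-32, 170), (-24, 226), (-16, 190), (-8, 130), (0, 101), (8, 78), (16, 79), (24, 81), (32, 82), (40, 81), (48, 81), (56, 81), (64, 81), (72, 81)]
collar 557.1268464991089 180.8768451452804
collar 599.8079920796278 161.3225297263814
spr 269.47100517658055 166.49975782112074
spr 200.24861869243205 122.76450298953624
```

```bash
cat > to.py <<'E'
import sys
from h import *
o=observe();R=np.array(o['tcp_rot']);p=np.array(o['eef_pos'])
t=np.array([float(a) for a in sys.argv[1:4]])
yaw=np.degrees(np.arctan2(R[1,0],R[0,0]))
print('pos',p.round(4),'yaw',yaw.round(2),'zaxis',R[:,2].round(4),'t',o['time_s'],'F',np.round(o['contact_force'],2),'w',o['gripper_width'])
print('units',(R.T@(t-p)/.8).round(5),'mm',(R.T@(t-p)*1000).round(1),'q',np.round(o['joint_positions'],0))
E
python3 to.py .5235 .175 .20
python3 -m inch '[[[0.69,-0.763,0,0,0,0,91.8],[0.69,-0.763,0,0,0,0,91.8],[0.69,-0.763,0,0,0,0,91.8],[0.69,-0.763,0,0,0,0,91.8],[0.69,-0.763,0,0,0,0,91.8],[0.69,-0.763,0,0,0,0,91.8],[0.69,-0.763,0,0,0,0,91.8],[0.69,-0.763,0,0,0,0,91.8]]]'; python3 to.py .5235 .175 .20
```

```text
pos [ 0.2491 -0.5997  0.2478] yaw 22.56 zaxis [-6.0e-04  1.7e-03 -1.0e+00] t 0.1 F [-0.17 -0.49  0.6 ] w 0.09192497689987521
units [ 0.68829 -0.76257  0.06113] mm [ 550.6 -610.1   48.9] q [ 83.  29. -24.  89.  13.  65. -12.]
time_s: 0.9
eef_pos: [0.3834, -0.2213, 0.2486]
tcp_rot: [[0.924, 0.383, -0.0], [0.383, -0.924, -0.0], [-0.0, 0.0, -1.0]]
contact_force: [0.7, -0.1, 1.4]
gripper_width: 0.0916
finger_force: 0.0
pos [ 0.3834 -0.2213  0.2486] yaw 22.55 zaxis [-2.e-04 -4.e-04 -1.e+00] t 0.9 F [ 0.68 -0.08  1.36] w 0.09160801910547638
units [ 0.35176 -0.39041  0.06059] mm [ 281.4 -312.3   48.5] q [ 62.   8. -38. 117.   6.  57. -46.]
```

```bash
python3 -m inch '[[[0.352,-0.39,0.0606,0,0,0,91.8],[0.352,-0.39,0.0606,0,0,0,91.8],[0.352,-0.39,0.0606,0,0,0,91.8],[0.352,-0.39,0.0606,0,0,0,91.8],[0.352,-0.39,0.0606,0,0,0,91.8],[0.352,-0.39,0.0606,0,0,0,91.8],[0.352,-0.39,0.0606,0,0,0,91.8],[0.352,-0.39,0.0606,0,0,0,91.8]]]'; python3 to.py .5235 .175 .15
```

```text
time_s: 1.7
eef_pos: [0.5163, 0.1528, 0.2023]
tcp_rot: [[0.924, 0.383, -0.0], [0.383, -0.924, -0.0], [-0.001, 0.0, -1.0]]
contact_force: [1.2, -0.9, 0.6]
gripper_width: 0.092
finger_force: 0.0
pos [0.5163 0.1528 0.2023] yaw 22.53 zaxis [-4.e-04 -4.e-04 -1.e+00] t 1.7 F [ 1.17 -0.87  0.57] w 0.09198563164650655
units [ 0.01899 -0.02216  0.06533] mm [ 15.2 -17.7  52.3] q [  18.   25.  -46.  107.   22.   57. -105.]
```

```bash
python3 -m inch '[[[0.019,-0.0222,0.0653,0,0,0.1667,91.8],[0.019,-0.0222,0.0653,0,0,0.1667,91.8],[0.019,-0.0222,0.0653,0,0,0.1667,91.8],[0.019,-0.0222,0.0653,0,0,0.1667,91.8],[0.019,-0.0222,0.0653,0,0,0.1667,91.8],[0.019,-0.0222,0.0653,0,0,0.1667,91.8],[0.019,-0.0222,0.0653,0,0,0.1667,91.8],[0.019,-0.0222,0.0653,0,0,0.1667,91.8]]]'; python3 to.py .5235 .175 .0695
```

```text
time_s: 2.5
eef_pos: [0.5229, 0.173, 0.1504]
tcp_rot: [[0.791, -0.612, -0.0], [-0.612, -0.791, 0.0], [-0.0, 0.0, -1.0]]
contact_force: [0.7, 0.8, -1.8]
gripper_width: 0.0917
finger_force: 0.0
pos [0.5229 0.173  0.1504] yaw -37.73 zaxis [-5.e-04  1.e-04 -1.e+00] t 2.5 F [ 0.66  0.78 -1.82] w 0.09168349324344871
units [-0.00093 -0.00244  0.1011 ] mm [-0.7 -2.  80.9] q [ -24.   24.    3.  109.   -2.   48. -147.]
```

```bash
python3 -m inch '[[[0,-0.0024,0,0,0,-0.315,91.8],[0,-0.0024,0,0,0,-0.315,91.8],[0,-0.0024,0,0,0,-0.315,91.8],[0,-0.0024,0,0,0,-0.315,91.8],[0,-0.0024,0,0,0,-0.315,91.8],[0,-0.0024,0,0,0,-0.315,91.8],[0,-0.0024,0,0,0,-0.315,91.8],[0,-0.0024,0,0,0,-0.315,91.8]]]'; python3 to.py .5235 .175 .0695
```

```text
time_s: 3.3
eef_pos: [0.5241, 0.1749, 0.1503]
tcp_rot: [[0.851, 0.525, -0.001], [0.525, -0.851, -0.0], [-0.001, -0.0, -1.0]]
contact_force: [0.0, 0.1, -0.2]
gripper_width: 0.0917
finger_force: 0.0
pos [0.5241 0.1749 0.1503] yaw 31.67 zaxis [-7.e-04 -3.e-04 -1.e+00] t 3.3 F [ 0.02  0.05 -0.17] w 0.0916924690647336
units [-0.00044 -0.00047  0.10099] mm [-0.4 -0.4 80.8] q [-11.  24. -12. 108.   7.  48. -85.]
```

```bash
python3 -m inch '[[[0,0,0,0,0,-0.12,91.8],[0,0,0,0,0,-0.12,91.8],[0,0,0,0,0,-0.12,91.8],[0,0,0.02,0,0,-0.12,91.8],[0,0,0.04,0,0,-0.12,91.8],[0,0,0.07,0,0,-0.12,91.8],[-0.0004,-0.0005,0.1,0,0,-0.12,91.8],[-0.0004,-0.0005,0.101,0,0,-0.12,91.8]]]'
python3 - <<'E'
from h import *
f=grab_frame('top');save('grasp',f);g=grab_frame('scene');save('grasps',g)
a=cv2.imread('pics/grasp.png')[210:290,150:250];b=cv2.imread('pics/grasps.png')[160:240,280:380]
cv2.imwrite('pics/g.png',np.hstack([cv2.resize(x,(400,320),interpolation=cv2.INTER_CUBIC) for x in(a,b)]))
E
python3 to.py .5235 .175 .0695
```

```text
time_s: 4.1
eef_pos: [0.5211, 0.174, 0.0667]
tcp_rot: [[0.267, 0.964, -0.006], [0.964, -0.267, -0.002], [-0.004, -0.006, -1.0]]
contact_force: [-0.6, 0.2, -0.4]
gripper_width: 0.092
finger_force: 0.0
pos [0.5233 0.1751 0.0695] yaw 74.51 zaxis [-1.7e-03 -4.0e-04 -1.0e+00] t 4.2 F [0.12 0.31 0.4 ] w 0.09165889598948525
units [-3.0e-05  2.1e-04 -0.0e+00] mm [-0.   0.2 -0. ] q [ -6.  32. -19. 110.  16.  40. -50.]
```

View pics/g.png

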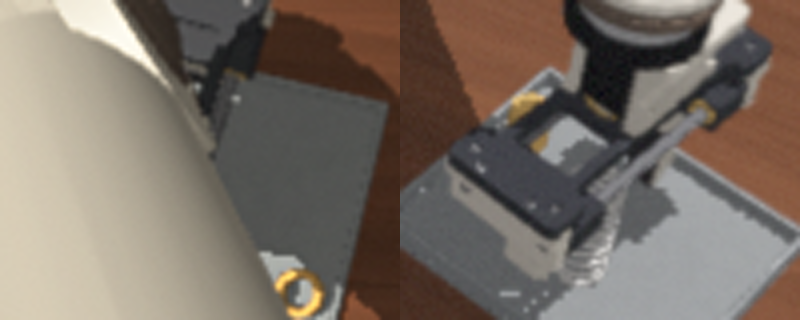

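The fingers straddle the spring, whose lower coils show at about (590,255). Next I close on it.

```bash
python3 -m inch '[[[0,0,0,0,0,0,20],[0,0,0,0,0,0,20],[0,0,0,0,0,0,20],[0,0,0,0,0,0,20],[0,0,0,0,0,0,20],[0,0,0,0,0,0,20],[0,0,0,0,0,0,20],[0,0,0,0,0,0,20]]]';python3 to.py .5235 .175 .235
```

```text
time_s: 5.0
eef_pos: [0.5239, 0.1752, 0.0698]
tcp_rot: [[0.267, 0.964, -0.0], [0.964, -0.267, -0.0], [-0.0, -0.0, -1.0]]
contact_force: [0.7, 0.5, -0.4]
gripper_width: 0.0336
finger_force: 30.0
pos [0.5239 0.1752 0.0698] yaw 74.51 zaxis [-1.e-04 -1.e-04 -1.e+00] t 5.0 F [ 0.69  0.46 -0.36] w 0.033625245219591406
units [-0.00034 -0.0004  -0.2065 ] mm [  -0.3   -0.3 -165.2] q [ -6.  32. -19. 110.  16.  40. -50.]
```

```bash
python3 -m inch '[[[0,0,-0.05,0,0,0,20],[0,0,-0.1,0,0,0,20],[0,0,-0.16,0,0,0,20],[0,0,-0.22,0,0,0,20],[0,0,-0.275,0,0,0,20],[0,0,-0.275,0,0,0,20],[0,0,-0.275,0,0,0,20],[0,0,-0.275,0,0,0,20]]]';python3 to.py .532 -.2012 .29
```

```text
time_s: 5.8
eef_pos: [0.5229, 0.1746, 0.2882]
tcp_rot: [[0.267, 0.964, -0.003], [0.964, -0.267, -0.001], [-0.002, -0.002, -1.0]]
contact_force: [0.2, -0.4, -1.3]
gripper_width: 0.034
finger_force: 30.0
pos [0.5229 0.1746 0.2882] yaw 74.5 zaxis [-0.0027 -0.0011 -1.    ] t 5.8 F [ 0.15 -0.41 -1.28] w 0.033993626588939646
units [-0.44962  0.13649 -0.00172] mm [-359.7  109.2   -1.4] q [ -1.  16. -24. 101.   7.  65. -43.]
```

```bash
python3 -m inch '[[[-0.45,0.136,0,0,0,0,20],[-0.45,0.136,0,0,0,0,20],[-0.45,0.136,0,0,0,0,20],[-0.45,0.136,0,0,0,0,20],[-0.45,0.136,0,0,0,0,20],[-0.45,0.136,0,0,0,0,20],[-0.45,0.136,0,0,0,0,20],[-0.45,0.136,0,0,0,0,20]]]';python3 to.py .532 -.2012 .29
python3 -m inch '[[[0,0,0,0,0,0,20],[0,0,0,0,0,0,20],[0,0,0,0,0,0,20],[0,0,0,0,0,0,20],[0,0,0,0,0,0,20],[0,0,0,0,0,0,20],[0,0,0,0,0,0,20],[0,0,0,0,0,0,20]]]';python3 to.py .532 -.2012 .29
python3 - <<'E'
from h import *
f=grab_frame('top');save('a1',f);g=grab_frame('scene');save('a1s',g)
u,v=proj(g,[.532,-.2012,.20]);print(u,v);u,v=int(u),int(v)
a=cv2.imread('pics/a1.png')[200:280,320:420];b=cv2.imread('pics/a1s.png')[v-45:v+45,u-45:u+45]
cv2.imwrite('pics/a1c.png',np.hstack([cv2.resize(a,(250,200)),cv2.copyMakeBorder(cv2.resize(b,(540,540),interpolation=cv2.INTER_CUBIC),0,0,0,0,0)[:200]*0 if 0 else cv2.resize(a,(1,200))]) if 0 else cv2.resize(b,(600,600),interpolation=cv2.INTER_CUBIC))
E
```

```text
time_s: 6.6
eef_pos: [0.5302, -0.2064, 0.2872]
tcp_rot: [[0.273, 0.962, -0.005], [0.962, -0.273, -0.001], [-0.002, -0.004, -1.0]]
contact_force: [-0.0, 0.2, -0.8]
gripper_width: 0.0334
finger_force: 30.0
pos [ 0.5302 -0.2064  0.2872] yaw 74.17 zaxis [-4.6e-03 -9.0e-04 -1.0e+00] t 6.6 F [-0.05  0.16 -0.8 ] w 0.03338442441288511
units [ 0.00681  0.00033 -0.0035 ] mm [ 5.4  0.3 -2.8] q [ 28.  17. -12.  98.   4.  65.  -1.]
time_s: 7.4
eef_pos: [0.5327, -0.2006, 0.29]
tcp_rot: [[0.267, 0.964, 0.0], [0.964, -0.267, -0.0], [-0.0, 0.0, -1.0]]
contact_force: [-0.6, 0.1, -1.0]
gripper_width: 0.0339
finger_force: 30.0
pos [ 0.5327 -0.2006  0.29  ] yaw 74.53 zaxis [ 3.e-04 -1.e-04 -1.e+00] t 7.4 F [-0.64  0.14 -1.02] w 0.03385328201804138
units [-9.3e-04 -6.1e-04  1.0e-05] mm [-0.7 -0.5  0. ] q [ 28.  17. -12.  98.   4.  65.  -1.]
187.34550202065952 110.79344987513782
```

View pics/a1c.png

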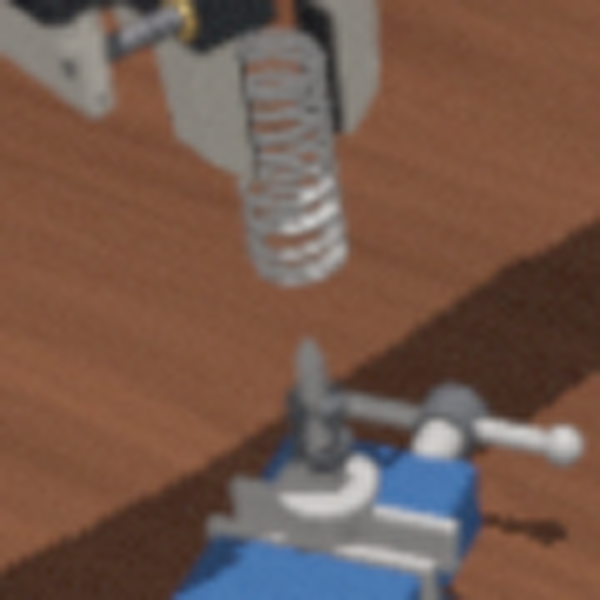

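The spring hangs over the rod: its lower end is near (300,258) and the rod tip is at (309,345), roughly in line. I'll check both against projections.

Run:
```python
from h import *
g=np.load('pics/a1s.npz')
c=lambda X:((proj(g,X)-[142,65])*6.667+3).round(1)
for X in([.5327,-.2006,.224],[.5327,-.2006,.250],[.5327,-.2006,.304],[.532,-.2012,.185],[.532,-.2012,.156],[.532,-.2012,.12]): print(X,c(X))
print('per mm x,y',c([.537,-.2012,.185])-c([.532,-.2012,.185]),c([.532,-.1962,.185])-c([.532,-.2012,.185]))
f=g['color'][65:155,142:232].astype(int); m=(f.max(2)-f.min(2)<28)&(f.max(2)>95)
for r in range(22,44,2): 
    x=np.where(m[r,30:60])[0]+30; print(r*6.667,x.min()*6.667+3,x.max()*6.667+3,(x.min()+x.max())/2*6.667+3)
for r in range(50,76,2):
    x=np.where(m[r,38:60])[0]+38
    if len(x):print('rod',r*6.667,x.min()*6.667+3,x.max()*6.667+3)
```

```text
[0.5327, -0.2006, 0.224] [298.1 253.8]
[0.5327, -0.2006, 0.25] [289.9 190.7]
[0.5327, -0.2006, 0.304] [271.9  51.3]
[0.532, -0.2012, 0.185] [309.8 342.3]
[0.532, -0.2012, 0.156] [318.2 406. ]
[0.532, -0.2012, 0.12] [328.1 481.3]
per mm x,y [-8.6  7.5] [11.2  4.6]
146.674 203.01 329.683 266.3465
160.00799999999998 216.344 329.683 273.01349999999996
173.34199999999998 243.012 329.683 286.34749999999997
186.676 243.012 336.34999999999997 289.681
200.01 249.679 336.34999999999997 293.0145
213.344 249.679 336.34999999999997 293.0145
226.678 249.679 343.017 296.348
240.012 249.679 343.017 296.348
253.346 256.346 343.017 299.68149999999997
266.68 263.013 329.683 296.348
280.014 283.014 303.015 293.0145
rod 346.68399999999997 303.015 316.349
rod 360.018 303.015 323.01599999999996
rod 373.352 303.015 323.01599999999996
rod 386.686 303.015 323.01599999999996
rod 400.02 309.682 396.353
rod 413.354 356.351 396.353
rod 426.688 309.682 323.01599999999996
rod 440.022 309.682 343.017
rod 453.356 349.68399999999997 363.018
rod 466.69 283.014 376.352
rod 480.024 256.346 376.352
rod 493.358 256.346 369.685
```

```bash
python3 -m inch '[[[-0.0006,-0.0004,0.01,0,0,0,20],[-0.0006,-0.0004,0.025,0,0,0,20],[-0.0006,-0.0004,0.038,0,0,0,20],[-0.0006,-0.0004,0.048,0,0,0,20],[-0.0006,-0.0004,0.058,0,0,0,20],[-0.0006,-0.0004,0.066,0,0,0,20],[-0.0006,-0.0004,0.072,0,0,0,20],[-0.0006,-0.0004,0.075,0,0,0,20]]]';python3 to.py .532 -.2012 .225
```

```text
time_s: 8.3
eef_pos: [0.5321, -0.2011, 0.2293]
tcp_rot: [[0.267, 0.964, -0.0], [0.964, -0.267, 0.0], [0.0, -0.0, -1.0]]
contact_force: [0.0, 0.7, -0.6]
gripper_width: 0.0338
finger_force: 30.0
pos [ 0.5321 -0.2011  0.2293] yaw 74.51 zaxis [-4.e-04  2.e-04 -1.e+00] t 8.3 F [ 0.02  0.67 -0.65] w 0.033762912176269956
units [-1.2e-04 -4.0e-05  5.4e-03] mm [-0.1 -0.   4.3] q [ 27.  20. -12. 102.   5.  58.  -2.]
```

```bash
python3 -m inch '[[[0,0,0.002,0,0,0,20],[0,0,0.004,0,0,0,20],[0,0,0.006,0,0,0,20],[0,0,0.008,0,0,0,20],[0,0,0.01,0,0,0,20],[0,0,0.01,0,0,0,20],[0,0,0.01,0,0,0,20],[0,0,0.01,0,0,0,20]]]';python3 - <<'E'
from h import *
g=grab_frame('scene');save('b1',g);g=grab_frame('top');print(observe()['contact_force'])
E
python3 to.py .532 -.2012 .2225
```

```text
time_s: 9.1
eef_pos: [0.5324, -0.2012, 0.2221]
tcp_rot: [[0.267, 0.964, 0.001], [0.964, -0.267, -0.0], [-0.0, 0.001, -1.0]]
contact_force: [-0.4, -0.4, 1.9]
gripper_width: 0.0337
finger_force: 30.0
[0.00330621 0.22478283 2.38057074]
pos [ 0.5324 -0.2013  0.2221] yaw 74.5 zaxis [ 6.e-04 -2.e-04 -1.e+00] t 9.2 F [0.   0.22 2.38] w 0.03370569005464906
units [-3.0e-05 -4.5e-04 -5.1e-04] mm [-0.  -0.4 -0.4] q [ 27.  21. -12. 103.   5.  57.  -2.]
```

```bash
python3 -m inch '[[[0,0,0,0,0,-0.005,20],[0,0,0,0,0,-0.01,20],[0,0,0,0,0,-0.015,20],[0,0,0,0,0,-0.02,20],[0,0,0,0,0,-0.025,20],[0,0,0,0,0,-0.03,20],[0,0,0,0,0,-0.0333,20],[0,0,0,0,0,-0.0333,20]]]';python3 to.py .532 -.2012 .2225
```

```text
time_s: 10.0
eef_pos: [0.5322, -0.2013, 0.2219]
tcp_rot: [[0.06, 0.998, 0.0], [0.998, -0.06, -0.0], [-0.0, 0.0, -1.0]]
contact_force: [-1.3, -1.4, 2.5]
gripper_width: 0.0338
finger_force: 30.0
pos [ 0.5322 -0.2013  0.2219] yaw 86.54 zaxis [ 2.e-04 -1.e-04 -1.e+00] t 10.0 F [-1.26 -1.42  2.54] w 0.033785665095404344
units [ 0.00013 -0.00028 -0.00076] mm [ 0.1 -0.2 -0.6] q [ 29.  21. -14. 103.   6.  57.  10.]
```

```bash
python3 -m inch '[[[0,0,0,0,0,-0.005,20],[0,0,0,0,0,-0.01,20],[0,0,0,0,0,-0.015,20],[0,0,0,0,0,-0.02,20],[0,0,0,0,0,-0.025,20],[0,0,0,0,0,-0.03,20],[0,0,0,0,0,-0.0333,20],[0,0,0,0,0,-0.0333,20]]]';python3 to.py .532 -.2012 .2225
```

```text
time_s: 10.8
eef_pos: [0.5322, -0.2012, 0.2219]
tcp_rot: [[-0.148, 0.989, 0.0], [0.989, 0.148, 0.0], [0.0, 0.0, -1.0]]
contact_force: [0.2, -0.8, 1.9]
gripper_width: 0.0332
finger_force: 30.0
pos [ 0.5322 -0.2012  0.2219] yaw 98.53 zaxis [ 0.e+00  1.e-04 -1.e+00] t 10.8 F [ 0.17 -0.76  1.9 ] w 0.03318032707266855
units [-1.0e-05 -2.2e-04 -8.1e-04] mm [-0.  -0.2 -0.6] q [ 31.  21. -16. 103.   7.  57.  21.]
```

```bash
python3 -m inch '[[[0,0,0,0,0,-0.005,20],[0,0,0,0,0,-0.01,20],[0,0,0,0,0,-0.015,20],[0,0,0,0,0,-0.02,20],[0,0,0,0,0,-0.025,20],[0,0,0,0,0,-0.03,20],[0,0,0,0,0,-0.0333,20],[0,0,0,0,0,-0.0333,20]]]';python3 to.py .532 -.2012 .2225
```

```text
time_s: 11.6
eef_pos: [0.532, -0.2008, 0.2217]
tcp_rot: [[-0.351, 0.937, -0.0], [0.937, 0.351, 0.001], [0.001, -0.0, -1.0]]
contact_force: [0.4, 0.8, -0.2]
gripper_width: 0.0335
finger_force: 30.0
pos [ 0.532  -0.2008  0.2217] yaw 110.52 zaxis [-4.e-04  7.e-04 -1.e+00] t 11.6 F [ 0.36  0.8  -0.23] w 0.0335440123409513
units [-0.00042 -0.00017 -0.00103] mm [-0.3 -0.1 -0.8] q [ 33.  21. -18. 103.   8.  58.  32.]
```

```bash
python3 -m inch '[[[0,0,0.002,0,0,0,20],[0,0,0.004,0,0,0,20],[0,0,0.006,0,0,0,20],[0,0,0.008,0,0,0,20],[0,0,0.01,0,0,0,20],[0,0,0.012,0,0,0,20],[0,0,0.0135,0,0,0,20],[0,0,0.0135,0,0,0,20]]]';python3 to.py .532 -.2012 .2108;python3 - <<'E'
from h import *
F=[]
for i in range(6):
    grab_frame('top');F.append(observe()['contact_force'])
print(np.mean(F,0))
E
```

```text
time_s: 12.4
eef_pos: [0.5321, -0.2011, 0.2109]
tcp_rot: [[-0.35, 0.937, -0.0], [0.937, 0.35, 0.0], [0.0, -0.0, -1.0]]
contact_force: [0.7, -1.1, -1.4]
gripper_width: 0.0335
finger_force: 30.0
pos [ 0.5321 -0.2011  0.2109] yaw 110.47 zaxis [-3.e-04  1.e-04 -1.e+00] t 12.4 F [ 0.74 -1.08 -1.39] w 0.0334893868927543
units [-6.e-05 -9.e-05  7.e-05] mm [-0.  -0.1  0.1] q [ 33.  22. -18. 103.   8.  56.  32.]
[-0.11373794  0.05405258 -1.2418952 ]
```

```bash
python3 -m inch '[[[0,0,0,0,0,0.02,20],[0,0,0,0,0,0.039,20],[0,0,0.002,0,0,0.039,20],[0,0,0.004,0,0,0.039,20],[0,0,0.0065,0,0,0.039,20],[0,0,0.009,0,0,0.039,20],[0,0,0.0117,0,0,0.039,20],[0,0,0.0117,0,0,0.039,20]]]';python3 to.py .532 -.2012 .2015
```

```text
time_s: 13.5
eef_pos: [0.5323, -0.2012, 0.2017]
tcp_rot: [[-0.112, 0.994, 0.0], [0.994, 0.112, 0.0], [0.0, 0.0, -1.0]]
contact_force: [0.1, 0.1, 1.6]
gripper_width: 0.0337
finger_force: 30.0
pos [ 0.5323 -0.2012  0.2017] yaw 96.46 zaxis [ 2.e-04  1.e-04 -1.e+00] t 13.5 F [0.06 0.14 1.6 ] w 0.033748076020492374
units [ 2.0e-05 -3.4e-04  1.9e-04] mm [ 0.  -0.3  0.2] q [ 30.  22. -16. 104.   7.  55.  18.]
```

Snagged on the lower collar, as expected. I'll sweep yaw negative.

```bash
python3 -m inch '[[[0,0,0,0,0,0.005,20],[0,0,0,0,0,0.01,20],[0,0,0,0,0,0.015,20],[0,0,0,0,0,0.02,20],[0,0,0,0,0,0.025,20],[0,0,0,0,0,0.03,20],[0,0,0,0,0,0.0333,20],[0,0,0,0,0,0.0333,20]]]';python3 to.py .532 -.2012 .2015
```

```text
time_s: 14.3
eef_pos: [0.532, -0.2013, 0.2015]
tcp_rot: [[0.098, 0.995, -0.0], [0.995, -0.098, -0.0], [-0.0, -0.0, -1.0]]
contact_force: [0.2, 0.1, -0.6]
gripper_width: 0.0335
finger_force: 30.0
pos [ 0.532  -0.2013  0.2015] yaw 84.39 zaxis [-4.e-04 -1.e-04 -1.e+00] t 14.3 F [ 0.24  0.07 -0.6 ] w 0.03347889688520097
units [ 1.6e-04  2.0e-05 -6.0e-05] mm [ 0.1  0.  -0. ] q [ 29.  22. -13. 104.   6.  55.   7.]
```

```bash
python3 -m inch '[[[0,0,0.002,0,0,0,20],[0,0,0.004,0,0,0,20],[0,0,0.006,0,0,0,20],[0,0,0.008,0,0,0,20],[0,0,0.01,0,0,0,20],[0,0,0.012,0,0,0,20],[0,0,0.0125,0,0,0,20],[0,0,0.0125,0,0,0,20]]]';python3 to.py .532 -.2012 .1858;python3 - <<'E'
from h import *
F=[]
for i in range(6):
    grab_frame('top');F.append(observe()['contact_force'])
print(np.mean(F,0))
E
```

```text
time_s: 15.1
eef_pos: [0.5321, -0.2012, 0.1916]
tcp_rot: [[0.097, 0.995, -0.0], [0.995, -0.097, 0.0], [0.0, -0.0, -1.0]]
contact_force: [-0.3, 0.1, -0.9]
gripper_width: 0.0338
finger_force: 30.0
pos [ 0.5321 -0.2012  0.1916] yaw 84.44 zaxis [-1.e-04  1.e-04 -1.e+00] t 15.1 F [-0.31  0.14 -0.94] w 0.03381785375141231
units [-5.00e-05 -1.60e-04  7.26e-03] mm [-0.  -0.1  5.8] q [ 28.  23. -13. 104.   6.  54.   7.]
[-0.37689249  0.08163368 -1.33198784]
```

```bash
python3 -m inch '[[[0,0,0.0015,0,0,0,20],[0,0,0.003,0,0,0,20],[0,0,0.0045,0,0,0,20],[0,0,0.006,0,0,0,20],[0,0,0.007,0,0,0,20],[0,0,0.0076,0,0,0,20],[0,0,0.0076,0,0,0,20],[0,0,0.0076,0,0,0,20]]]';python3 - <<'E'
from h import *
F=[]
for i in range(6):
    grab_frame('top');F.append(observe()['contact_force'])
print(np.mean(F,0))
E
python3 to.py .532 -.2012 .1858
```

```text
time_s: 16.2
eef_pos: [0.5321, -0.2012, 0.1857]
tcp_rot: [[0.097, 0.995, -0.0], [0.995, -0.097, 0.0], [-0.0, -0.0, -1.0]]
contact_force: [-0.9, 0.7, -0.1]
gripper_width: 0.0336
finger_force: 30.0
[-0.53105473  0.21540933  0.00217218]
pos [ 0.5321 -0.2012  0.1857] yaw 84.44 zaxis [ 0. -0. -1.] t 16.5 F [-0.49  0.35 -0.57] w 0.03328885205161589
units [-2.0e-05 -1.8e-04 -1.7e-04] mm [-0.  -0.1 -0.1] q [ 28.  23. -13. 104.   6.  53.   7.]
```

```bash
python3 -m inch '[[[0,0,0,0,0,0,36],[0,0,0,0,0,0,40],[0,0,0,0,0,0,50],[0,0,0,0,0,0,60],[0,0,0,0,0,0,80],[0,0,0,0,0,0,90],[0,0,0,0,0,0,90],[0,0,0,0,0,0,90]]]';python3 -m inch '[[[0,0,-0.01,0,0,0,90],[0,0,-0.03,0,0,0,90],[0,0,-0.06,0,0,0,90],[0,0,-0.1,0,0,0,90],[0,0,-0.14,0,0,0,90],[0,0,-0.18,0,0,0,90],[0,0,-0.2,0,0,0,90],[0,0,-0.2,0,0,0,90]]]'
python3 - <<'E'
from h import *
g=grab_frame('scene');save('e',g)
x=cv2.imread('pics/e.png')[85:165,150:230];cv2.imwrite('pics/ec.png',cv2.resize(x,(560,560),interpolation=cv2.INTER_CUBIC))
for z in(.12,.2): print(((proj(g,[.532,-.2012,z])-[150,85])*7+3).round(0))
E
```

```text
time_s: 17.3
eef_pos: [0.5322, -0.2012, 0.1856]
tcp_rot: [[0.097, 0.995, 0.0], [0.995, -0.097, -0.0], [-0.0, 0.0, -1.0]]
contact_force: [1.3, 0.6, -0.2]
gripper_width: 0.0836
finger_force: 0.0
time_s: 18.1
eef_pos: [0.5337, -0.2015, 0.3493]
tcp_rot: [[0.097, 0.995, 0.006], [0.995, -0.097, -0.002], [-0.002, 0.006, -1.0]]
contact_force: [0.4, -0.3, -0.0]
gripper_width: 0.0899
finger_force: 0.0
[288. 365.]
[264. 184.]
```

View pics/ec.png

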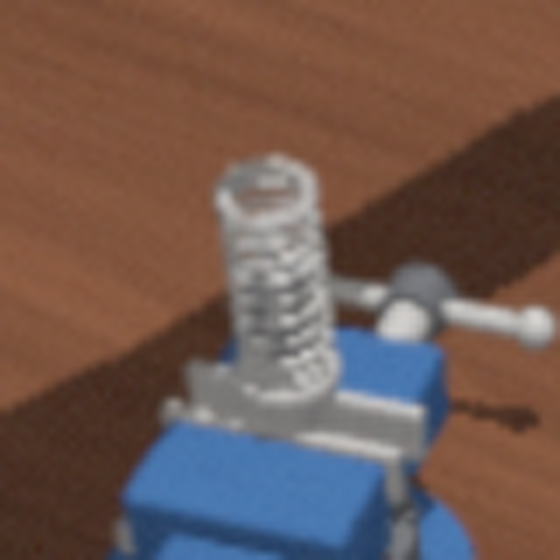

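The spring stands upright on the shoulder. Its top ring is centred at about (266,187), against a predicted (264,184), and its lower end is near (288,370), against (288,365). The gripper is clear.

```bash
python3 -c "
from plant import manip
print(manip.hand_in())"
```

```text
the job is handed in; nothing more can be done
None
```

The spring is threaded over both notched collars and stands loose and upright on the rod's shoulder, and I handed the job in at about 18 s; no verdict came back, but the last picture showed it seated with the gripper clear.

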